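# Weigh a tin on the baker's balance and sort it over or under weight

## Task

Weigh the red tin on the baker's balance: set it gently upright on the empty plate and let go so that the plate sinks, then nudge the poise along its bar with light one-sided pushes until the beam comes level and stays level with nothing touching the balance but the tin. If the poise then stands on the weight-plate side of the red mark, the tin is over weight: stand it in the blue tray; if on the other side it is under weight: stand it in the yellow tray. Do not lean on the balance or clamp any part of it in the gripper, leave the poise on the side where it balanced and the balance untouched once the tin is in its tray, and leave the other things on the counter alone.

Things in the scene. Friction and masses are not known exactly. Their poses are not given: they have to be found in the camera images.
- tin: sealed round tin, red with a white band and bare metal lid and foot, 60 mm diameter, 85 mm tall, between 0.24 and 0.38 kg (different every time, not to be seen from outside); starts upright on the counter between the robot and the balance. Origin at the centre of its underside, z up along its axis.
- scale: white over-and-under baker's balance, bolted down. Origin on the counter under the middle of its base; -x is its front (towards the robot), +y its goods side, z up. Base 170 x 330 mm, 44 mm high. The beam's pivot is 100 mm above the origin, along x. Between the plates, at x = +42 mm, a white dial plate 74 mm wide rises to 209 mm with a red centre line and a black needle on either face.
- beam (a joint): tilt of the beam, rad: 0 level, +0.09 goods plate fully up (as it stands empty), -0.09 fully down on its stop; a plate moves 13.5 mm from level to either stop. Damped: takes about 2 s to settle. Near balance it tilts about 0.008 rad per mm of poise travel; with the poise more than about 11 mm from balance the beam lies on a stop.
- goods_top (a point): centre of the top face of the empty goods plate: round steel, 140 mm diameter, 4 mm thick, 150 mm from the pivot on the +y side, top 148 mm above the counter when level. Links keep it horizontal. It gives way under the tin (at first holding up about 2 N of it) and sinks 27 mm to its stop, so let the tin down with it.
- weight_top (a point): centre of the top face of the weight plate, the same as the goods plate but on the -y side; a brass 300 g weight (44 mm diameter, 40 mm tall) is fixed on it.
- red_mark (a point): the red mark (300 g) in the middle of the white graduated strip that lies beside the tare bar; black graduations every 7.5 mm. The tare bar, 222 mm long, runs along the balance's y in front of the plates, 110 mm from the pivot line and 100 mm above the counter; this mark is 22 mm behind it, 111 mm above the counter. Bar and strip are part of the beam.
- poise (a joint): position of the poise on the tare bar, m: 0 at the goods-plate end, growing to 0.150 at the weight-plate end; 0.075 is at the red mark. Moving it towards the weight plate raises the goods plate; 1 mm balances 1.33 g, at the mark it balances a 300 g tin. Starts at 0 to 0.015. Weighs 0.2 kg, slides stiffly (1 to 2 N) and stays where left. Every tin balances between 0.028 and 0.135.
- poise_knob (a point): centre of the top of the poise's black finger knob: 12 mm along the bar, 16 mm across, 31 mm tall, on a brass block (34 mm along the bar, 24 mm across; top 31 mm below this point). At level this point is 146 mm above the counter; it rises and falls up to 7 mm with the beam. It is pushed along, not clamped. A finger on it also holds the beam: clear of it, the beam swings freely.
- needle (a point): tip of the black needle, fixed to the beam, 98 mm above its pivot; it moves 9 mm towards the weight plate with the goods plate fully up and 9 mm towards the goods plate with it fully down; on the dial's red centre line the beam is level.
- tray_blue: blue open tray for tins over weight, 150 x 150 mm, 16 mm high, 4 mm walls and floor, fixed to the counter; left or right of the balance. Origin under its centre.
- tray_yellow: yellow open tray for tins under weight, the same sizes, fixed, on the other side. Origin under its centre.
- tray_blue_in (a point): centre of the blue tray's inner floor, 4 mm above the counter.
- tray_yellow_in (a point): centre of the yellow tray's inner floor, 4 mm above the counter.
- jam_jar: amber glass jam jar with brass cap, 60 mm diameter, 85 mm tall, a bystander at the far left. Origin at the centre of its underside.
- price_stand: green price card in a white foot, 75 mm wide, 60 mm tall, a bystander at the far right. Origin at the centre of its underside.
- tongs: steel bread tongs with red tips, 250 mm long, 20 mm high, lying at the near right, a bystander. Origin under their middle.
- spare_weight: brass 500 g weight with a knob, 52 mm diameter, 52 mm tall, at the near left, a bystander. Origin at the centre of its underside.

How it is judged:
By the outcome, as a careful person would: the job done as asked, in the order asked, and still so for the second after the job is handed in, with the robot touching nothing.
It also fails if it takes over 72 s, if anything falls off the work surface, if the arm or the gripper's body presses on something with over 40 N, if the wrist force passes 120 N, or if a joint passes its speed limit or range.

## Robot

A 6-joint arm with a two-finger parallel gripper is mounted at the origin on the work surface. World frame = base frame: x ahead of the robot, y to its left, z up, the work surface at z = 0. Lengths are in m, angles in degrees, forces in N, time in s.
With the tool pointing down it reaches from about 0.25 to 0.8 m from the base axis. Payload 3.9 kg.
Tool frame: the origin (TCP) lies at the very end of the fingers, on their centre line; the grasp point (between the pads) lies 19 mm behind it (arm.tcp_to_grasp is the z of the grasp point in the tool frame, in m); z points along the fingers, y is the line along which they close (so a half turn about z gives the same grasp; the last joint's range is limited). The gripper opens to 85 mm and grips with 20 to 120 N. Pads are 22 mm wide; open, the fingers measure 114 mm over their backs; the gripper's body (76 mm by 85 mm) begins 54 mm behind the grasp point. The pads swing forward as they close: fully open they stand 13 mm farther back than shut.
Start: joints at [64.286, 14.897, -7.913, 67.191, 0, 90], TCP at [0.228, 0.473, 0.231] pointing down, gripper open.
Joint ranges: [-159.42, 159.42], [-47.68, 98.78], [-73.54, 78.23], [-108.79, 121.32], [-90, 84.71], [-180, 180]. Speed limits (degrees/s): [147.25, 147.25, 180, 180, 180, 180].

## Interface

Orientations are given as [roll, pitch, yaw] about the fixed x, y, z axes, in that order (R = Rz(yaw) Ry(pitch) Rx(roll)).
In Python, from cell import arm gives the robot as it stands.
- The arm moves only by the shell command python3 nudge.py 'ROWS' [FORCE]. ROWS is rows parted by semicolons, their numbers by spaces, 1 to 12 of them, each of 5 numbers: dx, dy, dz in m, then a turn about the tool's z in degrees, then the opening from 0.0 (shut) to 1.0 (fully open); each row is the pose to reach, as a shift and turn from the pose commanded when the command began, along the tool's axes at that moment; what a row does not reach only later rows make up. A row lasts 1/12 s, in which the tool goes at most 0.0417 m and 7.16 degrees, less where a joint would pass 70% of its speed; a pose out of reach is approached as far as the arm can. The fingers move at their own pace and stop on an object; FORCE is the grip in N (left out, the last holds). Time passes only in rows, so rows that do not move let the fingers close. It prints the time, the measured TCP pose, the force, the opening and the grip force at its end.
- arm.state(): the state, without advancing time (a new reading comes with each control period).
- arm.read_camera(name): name is "scene" or "top"; returns a dict with "frame" (400x640x3 uint8, red, green, blue), "intrinsics" (3x3 intrinsics, pixels), "origin" and "rotation" of the camera in the world. Camera axes: x right, y down, z forward; pixel columns grow to the right and rows downward; lengths in m; the calibration is good to about 2 mm. A picture is of the moment at which its call begins. There is no depth.
- arm.close_job(): hands the job in; it is judged then, once.
The state is a dict: "time": time; "qpos": joint angles; "dq": joint speeds; "joint_torque": joint torques, N m; "ee_pos": TCP position; "eef_rot": TCP orientation; "contact_force": force on the tool from outside, world axes, zero at the start; "moment": the same for the moment, N m; "width": opening from 0.0 (shut) to 1.0 (fully open); "grip_force": force on a finger pad.
Only numpy, scipy, OpenCV 4.12 (cv2) and the standard library are available. Lean on these libraries where they do the work, as an engineer would, in place of code of your own. Each camera call takes 0.05 s, during which the arm holds its last target. There are 200 camera calls.

## Working session

There is one attempt and no reset: what is moved stays moved. The work goes in short steps, Python scripts to look and compute and a shell command to move; the robot and the scene stay as the last step left them, time stands still between calls to the robot, and variables do not carry over. Pictures are saved under pics/ and viewed, at most 10 in all, crops included, and the job is handed in when it is done.

```bash
ls; mkdir -p pics; cat > h.py <<'E'
import cv2,numpy as np
from cell import arm
def snap(name,tag):
    d=arm.read_camera(name); cv2.imwrite(f'pics/{tag}.png',d['frame'][:,:,::-1]); np.savez(f'{tag}.npz',**d); return d
def ray(d,u,v):
    K=np.array(d['intrinsics']);R=np.array(d['rotation']);r=R@np.linalg.inv(K)@np.array([u,v,1.]);return np.array(d['origin']),r/np.linalg.norm(r)
def atz(d,u,v,z):
    o,r=ray(d,u,v);return o+r*(z-o[2])/r[2]
def proj(d,p):
    c=np.array(d['rotation']).T@(np.array(p)-np.array(d['origin']));q=np.array(d['intrinsics'])@c;return q[:2]/q[2]
def tri(d1,p1,d2,p2):
    (o1,r1),(o2,r2)=ray(d1,*p1),ray(d2,*p2)
    s=np.linalg.lstsq(np.c_[r1,-r2],o2-o1,rcond=None)[0]
    a,b=o1+s[0]*r1,o2+s[1]*r2;return (a+b)/2,np.linalg.norm(a-b)
E
python3 - <<'E'
from h import *
for n in('scene','top'):
    d=snap(n,n+'1');print(n,d['origin'],d['rotation'],d['intrinsics'])
s=arm.state();print(s['time'],s['ee_pos'],s['eef_rot'],s['width'],arm.tcp_to_grasp)
E
```

```text
cell.py
nudge.py
pics
scene [ 1.39774491 -0.58472757  0.91852864] [-125.89332384   -0.69493797   57.88464588] [[468.94888639   0.         320.18265138]
 [  0.         468.94888639 200.91907541]
 [  0.           0.           1.        ]]
top [0.38360796 0.0097682  1.1378288 ] [-174.7128956    -1.23803213  -88.37327164] [[398.98395492   0.         319.16503539]
 [  0.         398.98395492 201.2031201 ]
 [  0.           0.           1.        ]]
0.1 [0.22752558 0.47242215 0.23054379] [-1.79896374e+02  8.94878411e-05  1.54284015e+02] 0.9974674419116765 -0.0187
```

View pics/scene1.png

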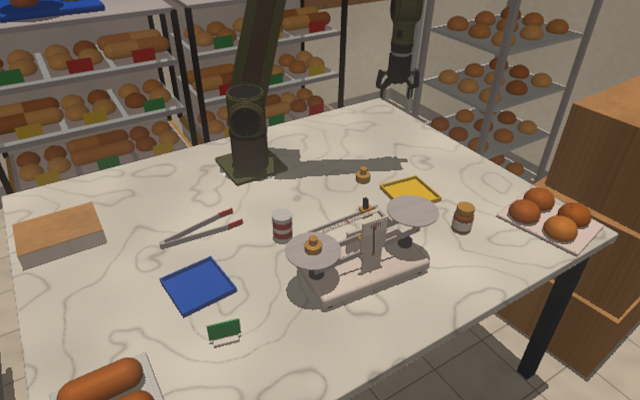

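View pics/top1.png

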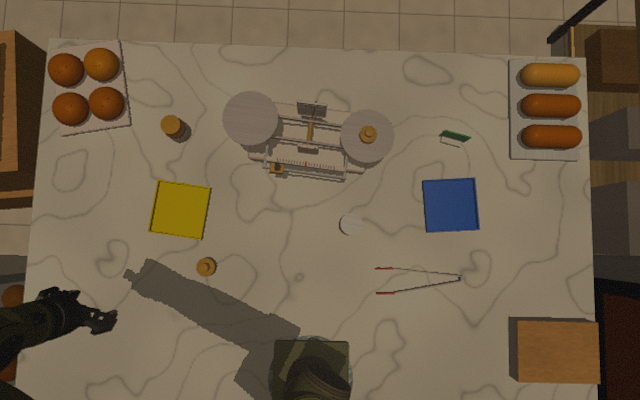

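The scene view shows the tin at about (283,227), the poise knob at (365,203), the weight plate at (313,250) and the goods plate at (412,211). In the top view the tin is at (350,225), the goods plate at (250,119), the poise at (277,168), the yellow tray at (180,209) and the blue tray at (451,205).

```bash
sed -i "s/^def ray/from scipy.spatial.transform import Rotation as Ro\ndef RR(d): return Ro.from_euler('xyz',np.array(d['rotation']),degrees=True).as_matrix()\ndef ray/; s/R=np.array(d\['rotation'\])/R=RR(d)/; s/np.array(d\['rotation'\]).T@/RR(d).T@/" h.py
python3 - <<'E'
from h import *
def crop(tag,x,y,w,h,k,out): cv2.imwrite(f'pics/{out}.png',cv2.resize(cv2.imread(f'pics/{tag}.png')[y:y+h,x:x+w],None,fx=k,fy=k,interpolation=cv2.INTER_CUBIC))
crop('top1',215,88,190,150,4,'ctop1');crop('scene1',260,180,185,135,4,'cscene1')
E
```

```text
(no output)
```

View pics/ctop1.png

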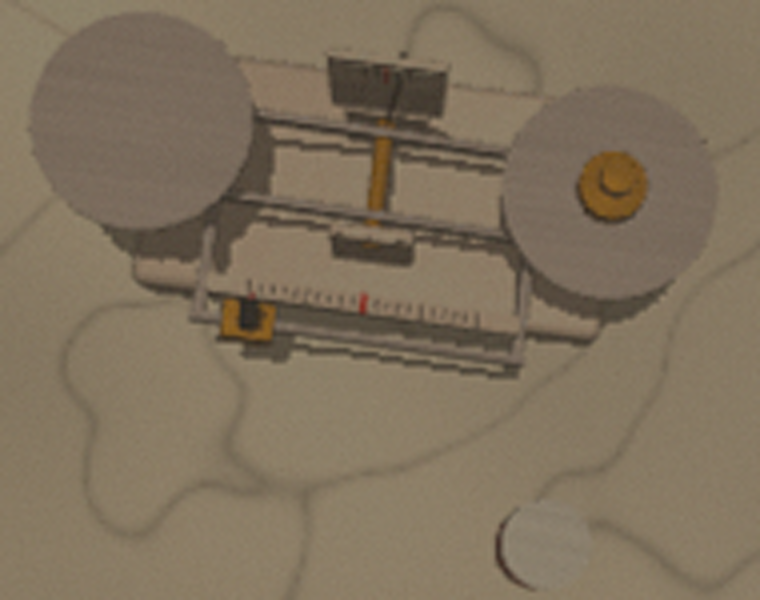

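View pics/cscene1.png

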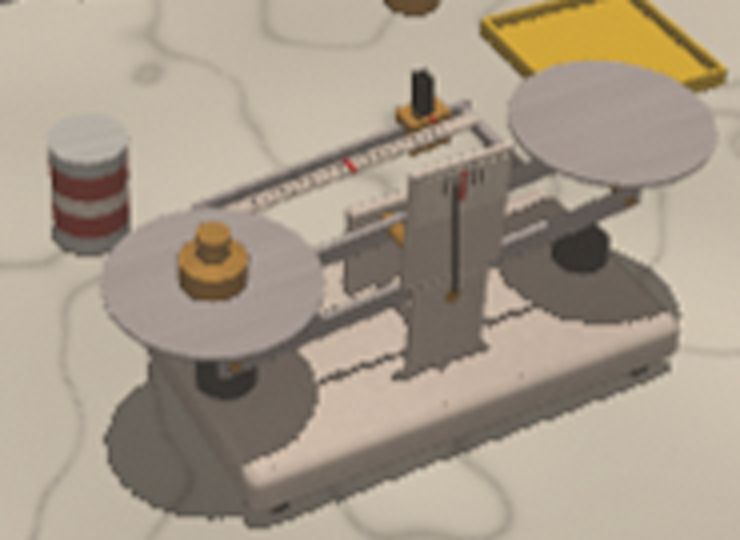

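The crops show, in full-frame pixels:

| Thing | Top view | Scene view |
|---|---|---|
| Goods plate | (250.2,118) | (413,210.5) |
| Weight plate | (367.2,136.2) | (313,250.5) |
| Red mark | (306,163.8) | (347.2,221.2) |
| Knob top | (277,165) | (365.8,198.3) |
| Tin lid | (351.8,224) | (282.5,214.5) |

```bash
python3 - <<'E'
from h import *
a=np.load('top1.npz');b=np.load('scene1.npz');np.set_printoptions(precision=4,suppress=True)
P=dict(goods=((250.2,118),(413,210.5)),weight=((367.2,136.2),(313,250.5)),mark=((306,163.8),(347.2,221.2)),knob=((277,165),(365.8,198.3)),tin=((351.8,224),(282.5,214.5)),ty=((180,209.5),(410.5,191)),tb=((451,205),(199,286)))
Z=dict(goods=.1615,weight=.1345,mark=.111,knob=.146,tin=.085,ty=.010,tb=.010)
for k,(p,q) in P.items():
    t,e=tri(a,p,b,q);print(k,t,round(e,4),atz(a,*p,Z[k])[:2],atz(b,*q,Z[k])[:2])
g=atz(a,250.2,118,.1615);w=atz(a,367.2,136.2,.1345);v=(g-w)[:2];print('y axis deg',np.degrees(np.arctan2(v[1],v[0])),np.linalg.norm(v))
for n in ('spare','jar'):pass
print('spare',atz(a,206,266,.04),'jar',atz(a,172,126,.085),'tong tip',atz(a,377,268,.02))
E
```

```text
goods [0.6797 0.171  0.1584] 0.0028 [0.6779 0.1693] [0.6829 0.1695]
weight [ 0.6502 -0.1272  0.1312] 0.0029 [ 0.6486 -0.128 ] [ 0.6541 -0.1278]
mark [0.577  0.0287 0.1107] 0.0032 [0.576  0.0274] [0.5779 0.03  ]
knob [0.5633 0.0998 0.1542] 0.0025 [0.5641 0.0995] [0.5548 0.1083]
tin [ 0.4253 -0.0956  0.0843] 0.006 [ 0.4238 -0.0981] [ 0.4279 -0.0935]
ty [0.4545 0.3801 0.0139] 0.0051 [0.4533 0.3791] [0.451  0.3871]
tb [ 0.4914 -0.3862  0.0056] 0.0083 [ 0.4892 -0.3886] [ 0.4986 -0.3839]
y axis deg 84.38238653887404 0.2987587253066339
spare [0.3005 0.2902 0.04  ] jar [0.6717 0.3892 0.085 ] tong tip [ 0.3062 -0.1775  0.02  ]
```

```bash
cat >> h.py <<'E'
def go(p,yaw=None):
    s=arm.state();R=Ro.from_euler('xyz',s['eef_rot'],degrees=True);d=R.inv().apply(np.array(p)-s['ee_pos'])
    print('t',round(s['time'],2),'shift',d.round(4),'rows',round(np.linalg.norm(d)/.0417,1),'turn',None if yaw is None else round((s['eef_rot'][2]-yaw+180)%360-180,2))
E
python3 nudge.py '-0.4245 -0.426 0.06 70 1;-0.4245 -0.426 0.06 70 1;-0.4245 -0.426 0.06 70 1;-0.4245 -0.426 0.06 70 1;-0.4245 -0.426 0.06 70 1;-0.4245 -0.426 0.06 70 1;-0.4245 -0.426 0.06 70 1;-0.4245 -0.426 0.06 70 1;-0.4245 -0.426 0.06 70 1;-0.4245 -0.426 0.06 70 1;-0.4245 -0.426 0.06 70 1;-0.4245 -0.426 0.06 70 1'
python3 -c "
from h import *
go([.425,-.096,.15],84.4)"
```

```text
time: 1.1
ee_pos: [0.3911, 0.0011, 0.1814]
eef_rot: [180.0, -0.0, 84.3]
contact_force: [0.5, 1.6, 0.4]
width: 1.005
grip_force: 0.0
t 1.1 shift [-0.0932  0.0434  0.0314] rows 2.6 turn -0.13
```

```bash
python3 nudge.py '-0.093 0.0435 0.03 0 1;-0.093 0.0435 0.03 0 1;-0.093 0.0435 0.03 0 1;-0.093 0.0435 0.03 0 1;-0.093 0.0435 0.03 0 1'
python3 -c "
from h import *
go([.425,-.096,.036],84.4)
b=snap('scene','s2');a=snap('top','t2')
x=cv2.resize(cv2.imread('pics/s2.png')[160:270,240:350],None,fx=3.6,fy=3.6);y=cv2.resize(cv2.imread('pics/t2.png')[170:280,295:405],None,fx=3.6,fy=3.6)
cv2.imwrite('pics/m2.png',np.hstack([x,y]))"
```

```text
time: 1.52
ee_pos: [0.4247, -0.0946, 0.1508]
eef_rot: [-179.9, -0.0, 84.1]
contact_force: [-0.3, -0.3, -0.0]
width: 1.001
grip_force: 0.0
t 1.52 shift [-0.0014  0.0007  0.1148] rows 2.8 turn -0.28
```

View pics/m2.png

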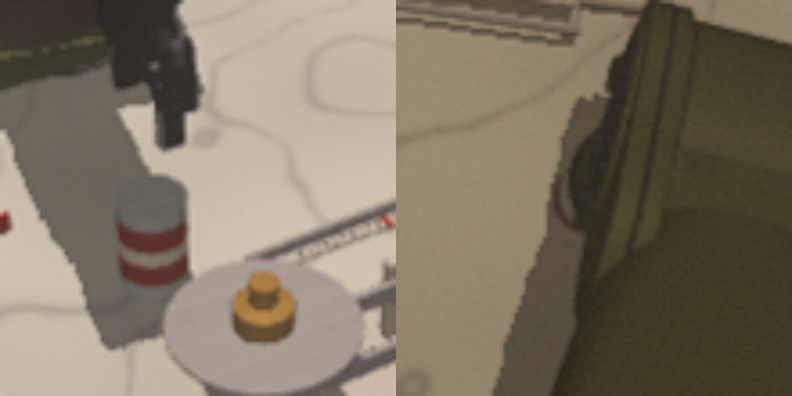

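The scene crop shows the open fingers at about (288,200), directly above the tin lid at (282,214). They are aligned with it, so I'll descend.

```bash
python3 nudge.py '-0.0014 0.0007 0.04 0 1;-0.0014 0.0007 0.08 0 1;-0.0014 0.0007 0.114 0 1;-0.0014 0.0007 0.114 0 1;-0.0014 0.0007 0.114 0 0;-0.0014 0.0007 0.114 0 0;-0.0014 0.0007 0.114 0 0;-0.0014 0.0007 0.114 0 0;-0.0014 0.0007 0.114 0 0' 30
```

```text
time: 2.37
ee_pos: [0.4275, -0.0952, 0.0397]
eef_rot: [179.8, -0.0, 84.3]
contact_force: [-1.3, 1.3, 8.2]
width: 0.695
grip_force: 33.9
```

```bash
python3 nudge.py '0 0 0 0 0;0 0 0 0 0;0 0 0 0 0'; python3 nudge.py '0 0 -0.02 0 0;0 0 -0.06 0 0;0 0 -0.1 0 0;0 0 -0.14 0 0;0 0 -0.18 0 0;0 0 -0.2 0 0;0 0 -0.2 0 0;0 0 -0.2 0 0'
python3 -c "
from h import *
go([.425,-.096,.035],84.4)
for i in range(6): print(arm.state()['contact_force']);d=arm.read_camera('scene')
snap('scene','s3')
go([.680,.170,.26],84.4)"
```

```text
time: 2.62
ee_pos: [0.4275, -0.0952, 0.0397]
eef_rot: [179.8, -0.0, 84.3]
contact_force: [-2.0, 1.7, 8.2]
width: 0.688
grip_force: 33.9
time: 3.28
ee_pos: [0.4268, -0.0955, 0.239]
eef_rot: [179.8, 0.0, 84.3]
contact_force: [0.5, -0.3, -4.9]
width: 0.695
grip_force: 35.3
t 3.28 shift [-0.0006 -0.0026  0.204 ] rows 4.9 turn -0.12
[ 0.46692751 -0.25582665 -4.88333841]
[ 0.29348177 -0.38866706 -4.19326833]
[-0.72967954  0.24815584 -4.22182311]
[ 0.55091447 -0.16511762 -3.32540721]
[ 0.45125743 -0.16474988 -3.94083265]
[-0.43906701  0.46780998 -3.96190991]
t 3.63 shift [ 0.2891  0.2273 -0.0243] rows 8.8 turn -0.11
```

```bash
python3 nudge.py '0.289 0.227 -0.024 0 0;0.289 0.227 -0.024 0 0;0.289 0.227 -0.024 0 0;0.289 0.227 -0.024 0 0;0.289 0.227 -0.024 0 0;0.289 0.227 -0.024 0 0;0.289 0.227 -0.024 0 0;0.289 0.227 -0.024 0 0;0.289 0.227 -0.024 0 0;0.289 0.227 -0.024 0 0;0.289 0.227 -0.024 0 0;0.289 0.227 -0.024 0 0'
python3 -c "
from h import *
go([.680,.170,.21],84.4)
b=snap('scene','s4');a=snap('top','t4')
x=cv2.resize(cv2.imread('pics/s4.png')[120:260,330:470],None,fx=2.8,fy=2.8);y=cv2.resize(cv2.imread('pics/t4.png')[60:200,190:330],None,fx=2.8,fy=2.8)
cv2.imwrite('pics/m4.png',np.hstack([x,y]))"
```

```text
time: 4.63
ee_pos: [0.6799, 0.1696, 0.2598]
eef_rot: [-179.8, 0.1, 84.3]
contact_force: [0.2, 0.4, -3.2]
width: 0.692
grip_force: 35.5
t 4.63 shift [0.0004 0.0002 0.0498] rows 1.2 turn -0.09
```

View pics/m4.png

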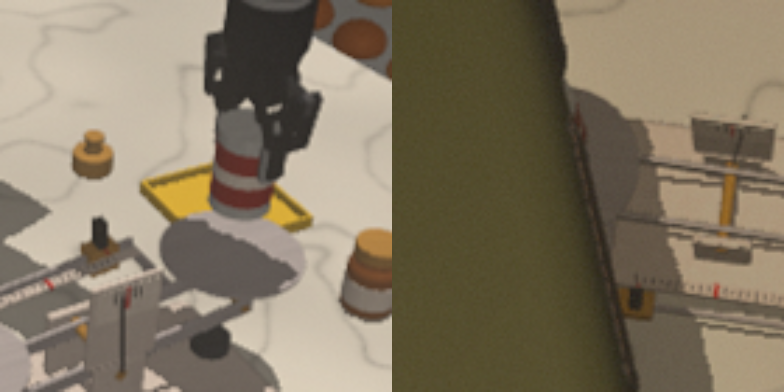

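The scene crop shows the tin held over the goods plate, with its foot centre at about (415.5,194) in the full frame and the plate centre at (413,211).

```bash
python3 -c "
from h import *
d=np.load('s4.npz')
print(atz(d,415.7,194,.22),atz(d,413,210.7,.1615),proj(d,[.68,.17,.22]),proj(d,[.68,.17,.1615]))"
python3 nudge.py '0 0 0.02 0 0;0 0 0.04 0 0;0 0 0.05 0 0;0 0 0.053 0 0;0 0 0.056 0 0;0 0 0.058 0 0;0 0 0.06 0 0;0 0 0.062 0 0;0 0 0.064 0 0'
```

```text
[0.68738911 0.16494298 0.22      ] [0.68361813 0.16885866 0.1615    ] [415.27187432 192.04045142] [412.42677004 209.87445859]
time: 5.48
ee_pos: [0.6812, 0.17, 0.1988]
eef_rot: [179.9, -0.1, 84.3]
contact_force: [-0.3, 1.0, -2.0]
width: 0.695
grip_force: 35.7
```

```bash
python3 nudge.py '0 0 0.002 0 0;0 0 0.004 0 0;0 0 0.006 0 0;0 0 0.008 0 0;0 0 0.01 0 0;0 0 0.012 0 0;0 0 0.014 0 0;0 0 0.016 0 0;0 0 0.018 0 0;0 0 0.02 0 0';python3 nudge.py '0 0 0.0015 0 0;0 0 0.003 0 0;0 0 0.0045 0 0;0 0 0.0045 0 0;0 0 0.0045 0 0'
```

```text
time: 6.32
ee_pos: [0.6807, 0.1695, 0.1775]
eef_rot: [180.0, 0.0, 84.3]
contact_force: [1.8, 1.5, 0.1]
width: 0.696
grip_force: 35.5
time: 6.73
ee_pos: [0.6806, 0.1693, 0.1742]
eef_rot: [179.9, 0.0, 84.3]
contact_force: [-0.6, -1.0, 4.5]
width: 0.696
grip_force: 35.8
```

```bash
python3 nudge.py '0 0 -0.001 0 0;0 0 -0.001 0 0;0 0 -0.001 0 1;0 0 -0.001 0 1;0 0 -0.001 0 1;0 0 -0.001 0 1;0 0 -0.001 0 1';python3 nudge.py '0 0 -0.03 0 1;0 0 -0.06 0 1;0 0 -0.09 0 1;0 0 -0.12 0 1;0 0 -0.12 0 1;0 0 -0.12 0 1'
python3 -c "
from h import *
b=snap('scene','s5');a=snap('top','t5')
x=cv2.resize(cv2.imread('pics/s5.png')[120:300,270:450],None,fx=2.8,fy=2.8)
cv2.imwrite('pics/m5.png',x)
go([.5683,.1595,.30],84.4)"
```

```text
time: 7.32
ee_pos: [0.6804, 0.1699, 0.1739]
eef_rot: [-180.0, -0.0, 84.3]
contact_force: [-0.1, -0.7, -0.3]
width: 1.003
grip_force: 0.0
time: 7.82
ee_pos: [0.6817, 0.1701, 0.2967]
eef_rot: [179.7, -0.1, 84.3]
contact_force: [0.1, 0.2, -0.1]
width: 0.996
grip_force: 0.0
t 7.92 shift [-0.0213 -0.1104 -0.0067] rows 2.7 turn -0.11
```

View pics/m5.png

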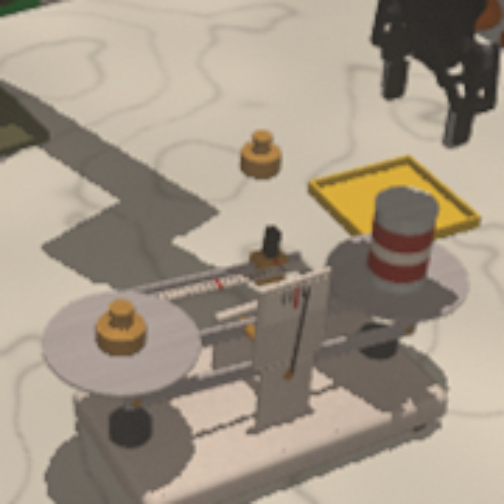

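The scene crop shows the tin upright on the sunken goods plate, the needle swung towards the goods side and the poise knob at about (367,204) in the full frame. Next I'll move to the goods side of the knob with the fingers shut.

```bash
python3 nudge.py '-0.0295 -0.112 0.005 0 0;-0.0295 -0.112 0.005 0 0;-0.0295 -0.112 0.005 0 0;-0.0295 -0.112 0.005 0 0;-0.0295 -0.112 0.04 0 0;-0.0295 -0.112 0.08 0 0;-0.0295 -0.112 0.12 0 0;-0.0295 -0.112 0.12 0 0;-0.0295 -0.112 0.12 0 0'
python3 -c "
from h import *
go([.5673,.1514,.128],84.4)
b=snap('scene','s6');a=snap('top','t6')
x=cv2.resize(cv2.imread('pics/s6.png')[140:280,270:450],None,fx=4,fy=4)
cv2.imwrite('pics/m6.png',x)"
```

```text
time: 8.67
ee_pos: [0.5627, 0.1506, 0.1708]
eef_rot: [-179.5, 0.2, 84.3]
contact_force: [0.2, 0.0, 0.9]
width: -0.001
grip_force: 0.0
t 8.67 shift [0.0014 0.0048 0.0428] rows 1.0 turn -0.11
```

View pics/m6.png

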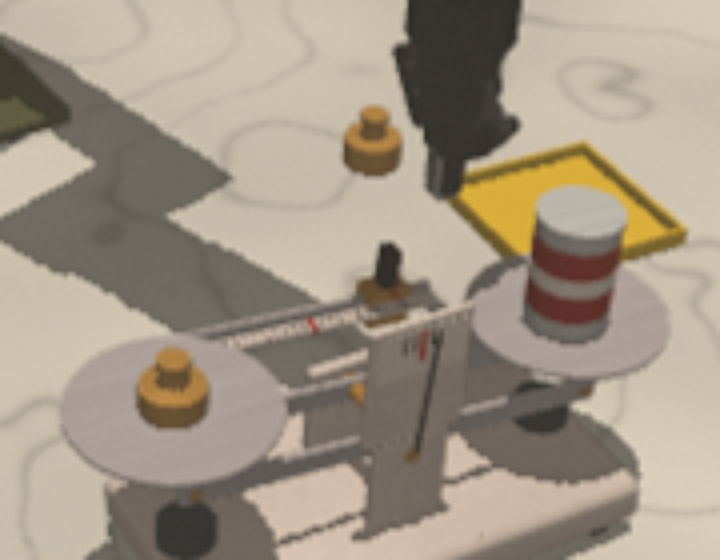

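In the full frame the fingertips are at about (380,189) and the knob top at (367.2,201.7). The tin stands on the sunken plate.

```bash
python3 -c "
from h import *
d=np.load('s6.npz')
print(proj(d,[.5627,.1506,.1708]),atz(d,367.2,202,.139),proj(d,[.5622,.0997,.139]))"
python3 nudge.py '0.0014 0.002 0.02 0 0;0.0014 0.002 0.042 0 0;0.0014 0.002 0.042 0 0;0.0014 0.002 0.042 0 0'
python3 -c "
from h import *
go([.5673,.1514,.128],84.4);go([.5622,.0997,.128])"
```

```text
[380.08387772 188.08249227] [0.5637234  0.10717076 0.139     ] [364.7548369  202.53295777]
time: 9.1
ee_pos: [0.5695, 0.153, 0.1339]
eef_rot: [179.9, -0.0, 84.3]
contact_force: [-0.6, 0.2, 0.4]
width: 0.002
grip_force: 0.0
t 9.1 shift [-0.0018 -0.002   0.0059] rows 0.2 turn -0.12
t 9.1 shift [-0.0538 -0.0019  0.0059] rows 1.3 turn None
```

```bash
python3 nudge.py '-0.01 -0.002 0.006 0 0;-0.024 -0.002 0.006 0 0;-0.032 -0.002 0.006 0 0;-0.038 -0.002 0.006 0 0;-0.045 -0.002 0.006 0 0;-0.052 -0.002 0.006 0 0;-0.059 -0.002 0.006 0 0;-0.066 -0.002 0.006 0 0;-0.073 -0.002 0.006 0 0;-0.08 -0.002 0.006 0 0;-0.087 -0.002 0.006 0 0;-0.094 -0.002 0.006 0 0'
python3 nudge.py '0 0 0 0 0;0 0 0 0 0'
python3 nudge.py '0.012 0 0 0 0;0.03 0 0 0 0;0.03 0 0 0 0;0.03 0 0 0 0;0.03 0 0 0 0;0.03 0 0 0 0'
python3 -c "
from h import *
b=snap('scene','s7');a=snap('top','t7')
# weight-disc vertical shift by phase correlation vs up(s1: empty +.09) and down (s6: -.09)
g=lambda t:cv2.imread(f'pics/{t}.png',0).astype(np.float32)[215:285,280:340]
"
cat >> h.py <<'E'
def tilt(tag):
    f=lambda t:cv2.imread(f'pics/{t}.png',0)
    tm=cv2.resize(f('s6')[225:248,300:326],None,fx=8,fy=8,interpolation=cv2.INTER_CUBIC)
    def at(t):
        im=cv2.resize(f(t)[215:265,288:338],None,fx=8,fy=8,interpolation=cv2.INTER_CUBIC)
        r=cv2.matchTemplate(im,tm,cv2.TM_CCOEFF_NORMED);_,m,_,p=cv2.minMaxLoc(r);return p[1]/8,p[0]/8,round(m,3)
    u,l,n=at('scene1'),at('s6'),at(tag)
    print('up',u,'down',l,'now',n,'tilt',round(-.09+.18*(n[0]-l[0])/(u[0]-l[0]),4))
E
python3 -c "
from h import *
tilt('s5');tilt('s7');go([.5573,.0515,.128])"
```

```text
time: 10.1
ee_pos: [0.5567, 0.0587, 0.1261]
eef_rot: [-180.0, 0.0, 84.3]
contact_force: [0.9, 1.6, 1.9]
width: -0.005
grip_force: 1.0
time: 10.27
ee_pos: [0.5563, 0.0585, 0.1258]
eef_rot: [-179.9, 0.1, 84.2]
contact_force: [-0.1, -0.2, 0.2]
width: 0.003
grip_force: 0.0
time: 10.77
ee_pos: [0.5596, 0.0892, 0.126]
eef_rot: [-180.0, 0.0, 84.3]
contact_force: [-0.1, -0.4, -0.2]
width: 0.001
grip_force: 0.0
up (18.25, 12.0, 0.981) down (10.0, 12.0, 0.999) now (10.0, 12.0, 0.999) tilt -0.09
up (18.25, 12.0, 0.981) down (10.0, 12.0, 0.999) now (10.0, 12.0, 0.995) tilt -0.09
t 10.87 shift [-0.0375  0.0013 -0.0019] rows 0.9 turn None
```

```bash
cat >> h.py <<'E'
def knob(tag,pmin=0.,pmax=.15):
    """match the dark knob along the bar: poise position from the scene view"""
    im=cv2.cvtColor(cv2.imread(f'pics/{tag}.png'),cv2.COLOR_BGR2GRAY).astype(np.float32);d=np.load(f'{tag}.npz');out=[]
    for p in np.arange(pmin,pmax,.001):
        s=.075-p;xy=np.array([.5560,.032])+s*np.array([.098,.995])
        zs=[.12,.125,.13,.135]
        out.append(np.mean([im[int(round(v)),int(round(u))] for u,v in (proj(d,[*xy,z]) for z in zs)]))
    o=np.array(out);i=np.where(o<75)[0];print(tag,'dark p(mm):',(i+pmin*1000).astype(int),o.min().round())
E
python3 -c "
from h import *
knob('s6');knob('s7')"
```

```text
s6 dark p(mm): [0 1 2 3 4 5 6 7 8 9] 44.0
s7 dark p(mm): [60 61 62 63 64 65 66 67 68 69 70 71 72 73 74 75 76 77 78] 45.0
```

```bash
python3 nudge.py '-0.024 0 0 0 0;-0.03 0 0 0 0;-0.036 0 0 0 0;-0.042 0 0 0 0;-0.048 0 0 0 0;-0.054 0 0 0 0;-0.056 0 0 0 0;-0.056 0 0 0 0;-0.046 0 0 0 0;-0.03 0 0 0 0;-0.03 0 0 0 0;-0.03 0 0 0 0'
python3 nudge.py '0 0 0 0 0;0 0 0 0 0;0 0 0 0 0;0 0 0 0 0'
python3 -c "
from h import *
b=snap('scene','s8');tilt('s8');knob('s8');go([.5573,.0385,.128])"
```

```text
time: 11.87
ee_pos: [0.5569, 0.0603, 0.1259]
eef_rot: [-180.0, 0.0, 84.4]
contact_force: [-0.5, -0.3, -1.0]
width: 0.002
grip_force: 0.0
time: 12.2
ee_pos: [0.5568, 0.0591, 0.1261]
eef_rot: [-180.0, 0.0, 84.3]
contact_force: [0.0, 0.5, 0.3]
width: 0.002
grip_force: 0.0
up (18.25, 12.0, 0.981) down (10.0, 12.0, 0.999) now (10.0, 12.0, 0.991) tilt -0.09
s8 dark p(mm): [ 85  86  87  88  89  90  91  92  93  94  95  96  97  98  99 100] 41.0
t 12.25 shift [-0.0204  0.0025 -0.0018] rows 0.5 turn None
```

```bash
python3 nudge.py '-0.02 0 0 0 0;-0.026 0 0 0 0;-0.031 0 0 0 0;-0.036 0 0 0 0;-0.041 0 0 0 0;-0.041 0 0 0 0;-0.03 0 0 0 0;-0.022 0 0 0 0;-0.022 0 0 0 0;-0.022 0 0 0 0;-0.022 0 0 0 0;-0.022 0 0 0 0'
python3 nudge.py '0 0 0 0 0;0 0 0 0 0;0 0 0 0 0;0 0 0 0 0;0 0 0 0 0;0 0 0 0 0;0 0 0 0 0;0 0 0 0 0'
python3 -c "
from h import *
b=snap('scene','s9');tilt('s9');knob('s9');go([.5573,.0185,.128])"
```

```text
time: 13.25
ee_pos: [0.5547, 0.0377, 0.1261]
eef_rot: [-180.0, 0.0, 84.3]
contact_force: [0.0, 0.8, 0.5]
width: -0.004
grip_force: 0.0
time: 13.92
ee_pos: [0.5547, 0.0375, 0.1262]
eef_rot: [180.0, -0.0, 84.3]
contact_force: [-0.0, 0.4, 0.1]
width: 0.001
grip_force: 0.0
up (18.25, 12.0, 0.981) down (10.0, 12.0, 0.999) now (10.0, 12.0, 0.991) tilt -0.09
s9 dark p(mm): [ 98  99 100 101 102 103 104 105 106 107 108 109 110 111 112 113 114 115
 116] 44.0
t 13.97 shift [-0.0186  0.0045 -0.0018] rows 0.5 turn None
```

```bash
python3 nudge.py '-0.014 0 0 0 0;-0.02 0 0 0 0;-0.025 0 0 0 0;-0.029 0 0 0 0;-0.033 0 0 0 0;-0.033 0 0 0 0;-0.024 0 0 0 0;-0.016 0 0 0 0;-0.016 0 0 0 0;-0.016 0 0 0 0;-0.016 0 0 0 0;-0.016 0 0 0 0'
python3 nudge.py '0 0 0 0 0;0 0 0 0 0;0 0 0 0 0;0 0 0 0 0;0 0 0 0 0;0 0 0 0 0;0 0 0 0 0;0 0 0 0 0;0 0 0 0 0;0 0 0 0 0;0 0 0 0 0;0 0 0 0 0'
python3 -c "
from h import *
b=snap('scene','s10');tilt('s10');knob('s10');go([.5573,.0046,.128])"
```

```text
time: 14.97
ee_pos: [0.5531, 0.0217, 0.1262]
eef_rot: [-180.0, 0.0, 84.3]
contact_force: [0.7, -0.1, -0.0]
width: 0.002
grip_force: 0.0
time: 15.97
ee_pos: [0.5531, 0.0216, 0.1262]
eef_rot: [180.0, -0.0, 84.3]
contact_force: [-0.6, 0.7, 0.2]
width: -0.0
grip_force: 0.0
up (18.25, 12.0, 0.981) down (10.0, 12.0, 0.999) now (13.5, 11.75, 0.969) tilt -0.0136
s10 dark p(mm): [114 115 116 117 118 119 120 121 122 123 124 125 126 127 128 129 130 131] 44.0
t 16.02 shift [-0.0165  0.0059 -0.0018] rows 0.4 turn None
```

```bash
python3 nudge.py '0 0 0 0 0;0 0 0 0 0;0 0 0 0 0;0 0 0 0 0;0 0 0 0 0;0 0 0 0 0;0 0 0 0 0;0 0 0 0 0;0 0 0 0 0;0 0 0 0 0;0 0 0 0 0;0 0 0 0 0'
python3 -c "
from h import *
for i in range(2): snap('scene',f's11{i}');tilt(f's11{i}')
# needle: darkest column per row on the dial, up / down / now
for t in ('scene1','s6','s110','s111'):
    im=255-cv2.imread(f'pics/{t}.png',0).astype(float)
    print(t,[round(float(np.sum(np.arange(366,384)*w)/np.sum(w)),2) for v in range(227,240,2) for w in [np.clip(im[v,366:384]-np.median(im[v,366:384])-25,0,None)+1e-9]])"
```

```text
time: 17.02
ee_pos: [0.5531, 0.0216, 0.1262]
eef_rot: [-180.0, 0.0, 84.3]
contact_force: [-0.4, -0.1, -0.8]
width: 0.0
grip_force: 0.0
up (18.25, 12.0, 0.981) down (10.0, 12.0, 0.999) now (13.5, 11.875, 0.968) tilt -0.0136
up (18.25, 12.0, 0.981) down (10.0, 12.0, 0.999) now (13.5, 11.875, 0.968) tilt -0.0136
scene1 [373.47, 373.75, 373.28, 373.26, 373.21, 373.25, 373.28]
s6 [375.82, 377.41, 378.0, 377.58, 377.0, 376.97, 376.31]
s110 [375.26, 375.81, 376.17, 376.0, 375.83, 375.61, 375.07]
s111 [375.23, 375.84, 376.14, 376.0, 375.88, 375.62, 375.1]
```

```bash
cat >> h.py <<'E'
def meas(tags,rois=((285,222,60,50),(283,215,55,65))):
    """ECC (translation) shift of the weight-plate patch versus up and down references"""
    f=lambda t:cv2.imread(f'pics/{t}.png',0)
    def sh(a,b,r):
        x,y,w,h=r;W=np.eye(2,3,dtype=np.float32)
        W[1,2]=0
        ims=f(a)[y:y+h,x:x+w];best=None
        for g in(-8,-4,0,4,8):
            W=np.eye(2,3,dtype=np.float32);W[1,2]=g
            try:c,W=cv2.findTransformECC(ims,f(b),np.array([[1,0,W[0,2]+x],[0,1,W[1,2]+y]],np.float32),cv2.MOTION_TRANSLATION,(3,200,1e-5),None,3)
            except cv2.error: continue
            if best is None or c>best[0]:best=(c,W[1,2]-y)
        return best
    for r in((300,224,27,22),(285,222,56,50)):
        u=sh('s6','scene1',r)
        for t in tags:
            n=sh('s6',t,r);print(t,r,'tilt %.4f'%(-.09+.18*n[1]/u[1]),n,u)
E
python3 nudge.py '-0.012 0 0 0 0;-0.016 0 0 0 0;-0.018 0 0 0 0;-0.0192 0 0 0 0;-0.0192 0 0 0 0;-0.012 0 0 0 0;0 0 0 0 0;0 0 0 0 0;0 0 0 0 0;0 0 0 0 0;0 0 0 0 0;0 0 0 0 0'
python3 nudge.py '0 0 0 0 0;0 0 0 0 0;0 0 0 0 0;0 0 0 0 0;0 0 0 0 0;0 0 0 0 0;0 0 0 0 0;0 0 0 0 0;0 0 0 0 0;0 0 0 0 0;0 0 0 0 0;0 0 0 0 0'
python3 nudge.py '0 0 0 0 0;0 0 0 0 0;0 0 0 0 0;0 0 0 0 0;0 0 0 0 0;0 0 0 0 0'
python3 -c "
from h import *
snap('scene','s12');tilt('s12');meas(['s110','s12'])
cv2.imwrite('pics/m12.png',cv2.resize(cv2.imread('pics/s12.png')[210:260,345:405],None,fx=10,fy=10,interpolation=cv2.INTER_CUBIC))"
```

```text
time: 18.12
ee_pos: [0.5531, 0.0215, 0.1262]
eef_rot: [-180.0, 0.0, 84.3]
contact_force: [-0.2, 0.1, -0.2]
width: 0.002
grip_force: 0.0
time: 19.12
ee_pos: [0.5531, 0.0216, 0.1261]
eef_rot: [-180.0, 0.0, 84.3]
contact_force: [-0.2, 0.8, -0.0]
width: 0.0
grip_force: 0.0
time: 19.62
ee_pos: [0.5531, 0.0216, 0.1262]
eef_rot: [-180.0, 0.0, 84.3]
contact_force: [0.0, -0.6, -0.3]
width: 0.001
grip_force: 0.0
up (18.25, 12.0, 0.981) down (10.0, 12.0, 0.999) now (13.875, 11.75, 0.977) tilt -0.0055
s110 (300, 224, 27, 22) tilt -0.0118 (0.9524807194684753, np.float32(3.6157227)) (0.9767338186222602, np.float32(8.322617))
s12 (300, 224, 27, 22) tilt -0.0040 (0.954245787907717, np.float32(3.977478)) (0.9767338186222602, np.float32(8.322617))
s110 (285, 222, 56, 50) tilt -0.0033 (0.7609517737918539, np.float32(3.7373047)) (0.6636449594253007, np.float32(7.762329))
s12 (285, 222, 56, 50) tilt 0.0044 (0.7583070634454965, np.float32(4.0726166)) (0.6636449594253007, np.float32(7.762329))
```

View pics/m12.png

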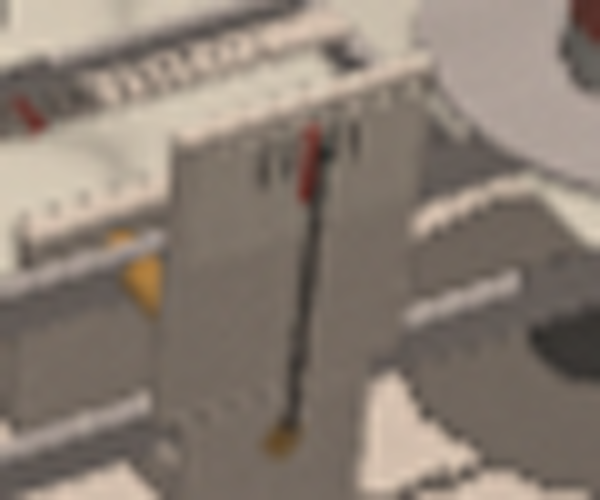

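The enlarged dial shows the needle tip at about (377.5,225), just right of the red line at (376,224). Some of that offset is parallax, so I'll measure the tilt more precisely.

```bash
cat >> h.py <<'E'
def cen(tag,roi,kind):
    x,y,w,h=roi;im=cv2.imread(f'pics/{tag}.png')[y:y+h,x:x+w].astype(float);B,G,R=im[...,0],im[...,1],im[...,2]
    W=np.clip((R-B)/(R+G+B)-.12,0,.15) if kind=='brass' else np.clip((R-G)/(R+G+B)-.12,0,.1)
    return (W*np.arange(h)[:,None]).sum()/W.sum()+y
def needle(tag):
    im=cv2.imread(f'pics/{tag}.png',0).astype(float);vs=np.arange(232,250);us=[]
    for v in vs:
        c0=373.5+(241-v)*.08;r=im[v];c=np.arange(int(c0)-6,int(c0)+8);w=np.clip(np.median(r[c])-15-r[c],0,None)+1e-9;us.append((c*w).sum()/w.sum())
    return np.array(us)
def abs_tilt(tag):
    d=np.load('scene1.npz');f=lambda x,y,z0,dz:proj(d,[x,y,z0+dz])[1]
    bw=(298,222,32,32);k=-(f(.652,-.1275,.15,.0135)-f(.652,-.1275,.15,0))/.0135
    lo,up,n=cen('s6',bw,'brass'),cen('scene1',bw,'brass'),cen(tag,bw,'brass')
    print('weight: from down',-.09+(n-lo)/k/.15,'from up',.09+(n-up)/k/.15, 'span',(up-lo)/k/.15)
    tr=(395,188,35,40);k2=-(f(.68,.17,.17,.0135)-f(.68,.17,.17,0))/.0135
    print('tin from down',-.09+(cen('s6',tr,'red')-cen(tag,tr,'red'))/k2/.15)
    a,b,c=needle('scene1'),needle('s6'),needle(tag);i=(b-a)>1
    print('needle',-.09+.18*np.sum(b[i]-c[i])/np.sum(b[i]-a[i]),i.sum(),(b-a).round(1))
E
python3 -c "
from h import *
for t in('s5','s110','s111','s12'):print(t);abs_tilt(t)"
```

```text
s5
weight: from down -0.09027111863520253 from up -0.08526381136408354 span 0.174992692728881
tin from down -0.08987587504968934
needle -0.09022568966095118 17 [4.4 4.2 4.1 3.8 3.6 3.4 3.2 3.  2.8 2.6 2.4 2.2 2.  1.8 1.6 1.5 1.1 1. ]
s110
weight: from down -0.04171975531373792 from up -0.03671244804261892 span 0.174992692728881
tin from down -0.018279060641598552
needle -0.02396493501160167 17 [4.4 4.2 4.1 3.8 3.6 3.4 3.2 3.  2.8 2.6 2.4 2.2 2.  1.8 1.6 1.5 1.1 1. ]
s111
weight: from down -0.04063452020224729 from up -0.03562721293112828 span 0.174992692728881
tin from down -0.01805815863220761
needle -0.02365908808968778 17 [4.4 4.2 4.1 3.8 3.6 3.4 3.2 3.  2.8 2.6 2.4 2.2 2.  1.8 1.6 1.5 1.1 1. ]
s12
weight: from down -0.034081966387724524 from up -0.02907465911660552 span 0.174992692728881
tin from down -0.008697887818392397
needle -0.014934342392940544 17 [4.4 4.2 4.1 3.8 3.6 3.4 3.2 3.  2.8 2.6 2.4 2.2 2.  1.8 1.6 1.5 1.1 1. ]
```

```bash
python3 nudge.py '-0.012 0 0 0 0;-0.017 0 0 0 0;-0.019 0 0 0 0;-0.0206 0 0 0 0;-0.0206 0 0 0 0;-0.012 0 0 0 0;0 0 0 0 0;0.03 0.005 -0.03 0 0;0.07 0.005 -0.045 0 0;0.1 0.005 -0.045 0 0;0.13 0.005 -0.045 0 0;0.13 0.005 -0.045 0 0'
python3 nudge.py '0 0 0 0 0;0 0 0 0 0;0 0 0 0 0;0 0 0 0 0;0 0 0 0 0;0 0 0 0 0;0 0 0 0 0;0 0 0 0 0;0 0 0 0 0;0 0 0 0 0;0 0 0 0 0;0 0 0 0 0'
python3 nudge.py '0 0 0 0 0;0 0 0 0 0;0 0 0 0 0;0 0 0 0 0;0 0 0 0 0;0 0 0 0 0'
python3 -c "
from h import *
snap('scene','s13');tilt('s13');abs_tilt('s13');snap('scene','s14');abs_tilt('s14');knob('s14')"
```

```text
time: 20.67
ee_pos: [0.572, 0.1572, 0.1718]
eef_rot: [179.9, -0.2, 84.7]
contact_force: [1.0, -0.7, -0.3]
width: -0.001
grip_force: 0.0
time: 21.67
ee_pos: [0.5711, 0.1505, 0.1711]
eef_rot: [-180.0, 0.0, 84.3]
contact_force: [0.3, -0.0, -0.2]
width: 0.003
grip_force: 0.0
time: 22.17
ee_pos: [0.571, 0.1505, 0.1712]
eef_rot: [180.0, 0.0, 84.3]
contact_force: [-0.6, 1.0, -0.4]
width: -0.004
grip_force: 0.0
up (18.25, 12.0, 0.981) down (10.0, 12.0, 0.999) now (14.125, 11.875, 0.98) tilt 0.0
weight: from down -0.03826154084319481 from up -0.03325423357207581 span 0.174992692728881
tin from down 0.0011875668273524098
needle -0.0049566244427816375 17 [4.4 4.2 4.1 3.8 3.6 3.4 3.2 3.  2.8 2.6 2.4 2.2 2.  1.8 1.6 1.5 1.1 1. ]
weight: from down -0.037941213923920594 from up -0.03293390665280159 span 0.174992692728881
tin from down 0.0018964865841916145
needle -0.00477189714871952 17 [4.4 4.2 4.1 3.8 3.6 3.4 3.2 3.  2.8 2.6 2.4 2.2 2.  1.8 1.6 1.5 1.1 1. ]
s14 dark p(mm): [117 118 119 120 121 122 123 124 125 126 127 128 129 130 131 132 133 134] 47.0
```

The beam is level: needle −0.005 rad, tin +0.002 rad and brass weight 0.000 rad, and it is steady. The poise is at about 0.125, on the weight-plate side, so the tin is over weight and goes to the blue tray. I'll rise, open above the tin and check the level once more.

```bash
python3 nudge.py '0 0 -0.04 0 0;0 0 -0.08 0 0;0 0 -0.12 0 0;0.01 0.03 -0.129 0 1;0.02 0.07 -0.129 0 1;0.0296 0.107 -0.129 0 1;0.0296 0.107 -0.129 0 1;0.0296 0.107 -0.129 0 1;0.0296 0.107 -0.129 0 1;0.0296 0.107 -0.129 0 1;0.0296 0.107 -0.129 0 1;0.0296 0.107 -0.129 0 1'
python3 -c "
from h import *
snap('scene','s15');tilt('s15');abs_tilt('s15');go([.6806,.1695,.188],84.4)"
```

```text
time: 23.27
ee_pos: [0.6793, 0.1691, 0.3019]
eef_rot: [179.9, -0.0, 84.3]
contact_force: [0.3, 0.2, -0.3]
width: 0.998
grip_force: 0.0
up (18.25, 12.0, 0.981) down (10.0, 12.0, 0.999) now (14.125, 11.875, 0.981) tilt 0.0
weight: from down -0.038329959286497586 from up -0.03332265201537858 span 0.174992692728881
tin from down 0.0016609151561918223
needle -0.0053207325914315234 17 [4.4 4.2 4.1 3.8 3.6 3.4 3.2 3.  2.8 2.6 2.4 2.2 2.  1.8 1.6 1.5 1.1 1. ]
t 23.32 shift [0.0004 0.0009 0.1138] rows 2.7 turn -0.1
```

```bash
python3 nudge.py '0.0004 0.0012 0.03 0 1;0.0004 0.0012 0.06 0 1;0.0004 0.0012 0.09 0 1;0.0004 0.0012 0.112 0 1;0.0004 0.0012 0.112 0 1;0.0004 0.0012 0.112 0 1;0.0004 0.0012 0.112 0 0;0.0004 0.0012 0.112 0 0;0.0004 0.0012 0.112 0 0;0.0004 0.0012 0.112 0 0;0.0004 0.0012 0.112 0 0' 30
python3 -c "
from h import *
snap('scene','s16');tilt('s16');knob('s16');go([.6806,.1695,.28],84.4)"
```

```text
time: 24.23
ee_pos: [0.6826, 0.1699, 0.1894]
eef_rot: [179.9, -0.1, 84.3]
contact_force: [1.1, 0.7, 0.1]
width: 0.691
grip_force: 36.5
up (18.25, 12.0, 0.981) down (10.0, 12.0, 0.999) now (13.25, 11.875, 0.98) tilt -0.0191
s16 dark p(mm): [116 117 118 119 120 121 122 123 124 125 126 127 128 129 130 131] 46.0
t 24.28 shift [-0.0005 -0.0018 -0.0909] rows 2.2 turn -0.11
```

```bash
python3 nudge.py '0 0 -0.004 0 0;0 0 -0.01 0 0;0 0 -0.02 0 0;0 0 -0.04 0 0;0 0 -0.07 0 0;0 0 -0.1 0 0;0 0 -0.105 0 0;0 0 -0.105 0 0'
python3 nudge.py '-0.3 -0.07 0 0 0;-0.572 -0.133 0 0 0;-0.572 -0.133 0 0 0;-0.572 -0.133 0 0 0;-0.572 -0.133 0 0 0;-0.572 -0.133 0 0 0;-0.572 -0.133 0 0 0;-0.572 -0.133 0 0 0;-0.572 -0.133 0 0 0;-0.572 -0.133 0 0 0;-0.572 -0.133 0 0 0;-0.572 -0.133 0 0 0'
python3 -c "
from h import *
go([.492,-.386,.12],84.4)"
```

```text
time: 24.95
ee_pos: [0.6827, 0.1697, 0.2961]
eef_rot: [179.7, -0.1, 84.3]
contact_force: [0.7, -0.0, -3.1]
width: 0.697
grip_force: 36.6
time: 25.95
ee_pos: [0.5182, -0.3048, 0.2907]
eef_rot: [-179.8, -0.1, 84.3]
contact_force: [0.2, -0.5, -3.2]
width: 0.695
grip_force: 36.3
t 25.95 shift [-0.0837 -0.0173  0.1707] rows 4.6 turn -0.12
```

```bash
python3 nudge.py '-0.084 -0.0173 0 0 0;-0.084 -0.0173 0 0 0;-0.084 -0.0173 0 0 0;-0.084 -0.0173 0.04 0 0;-0.084 -0.0173 0.08 0 0;-0.084 -0.0173 0.12 0 0;-0.084 -0.0173 0.16 0 0;-0.084 -0.0173 0.2 0 0;-0.084 -0.0173 0.22 0 0;-0.084 -0.0173 0.225 0 0;-0.084 -0.0173 0.225 0 0;-0.084 -0.0173 0.225 0 0'
python3 -c "
from h import *
go([.492,-.386,.048],84.4)
snap('scene','s17')
cv2.imwrite('pics/m17.png',cv2.resize(cv2.imread('pics/s17.png')[190:330,120:340],None,fx=3.6,fy=3.6))"
```

```text
time: 26.95
ee_pos: [0.4951, -0.3856, 0.0684]
eef_rot: [-180.0, -0.0, 84.3]
contact_force: [0.3, 0.4, -1.7]
width: 0.692
grip_force: 36.2
t 26.95 shift [-0.0007 -0.003   0.0204] rows 0.5 turn -0.11
```

View pics/m17.png

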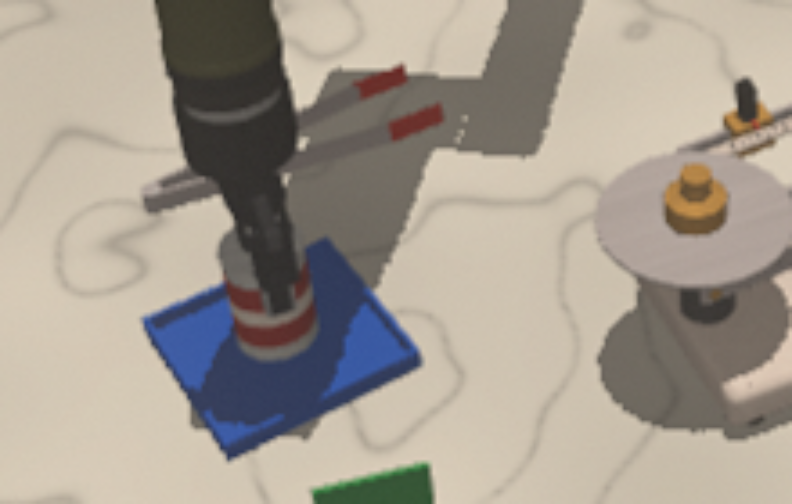

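The crop shows the tin above the middle of the blue tray (foot at (278,340) in the crop, tray centre about (282,345)). I'll lower it to the floor.

```bash
python3 nudge.py '0 -0.001 0.006 0 0;0 -0.001 0.012 0 0;0 -0.001 0.016 0 0;0 -0.001 0.018 0 0;0 -0.001 0.02 0 0;0 -0.001 0.02 0 0;0 -0.001 0.02 0 0'
```

```text
time: 27.58
ee_pos: [0.4938, -0.3856, 0.0487]
eef_rot: [-180.0, 0.0, 84.3]
contact_force: [-1.9, 1.9, 1.1]
width: 0.686
grip_force: 36.6
```

```bash
python3 nudge.py '0 0 0 0 1;0 0 0 0 1;0 0 0 0 1;0 0 0 0 1;0 0 0 0 1'; python3 nudge.py '0 0 -0.03 0 1;0 0 -0.07 0 1;0 0 -0.11 0 1;0 0 -0.15 0 1;0 0 -0.18 0 1;0 0 -0.18 0 1;0 0 -0.18 0 1;0 0 -0.18 0 1;0 0 -0.18 0 1;0 0 -0.18 0 1'
python3 -c "
from h import *
b=snap('scene','s18');knob('s18');tilt('s18')
# tin red bands: centroid and expected pixel if standing in the tray
im=b['frame'].astype(int);m=(im[...,0]-im[...,1]>40);m[:, :150]=0;m[:,250:]=0;m[:230]=0;m[330:]=0
v,u=np.nonzero(m);print(u.mean(),v.mean(),np.ptp(u),np.ptp(v),proj(b,[.4938,-.3856,.0465]),arm.state()['contact_force'])"
```

```text
time: 28.0
ee_pos: [0.4942, -0.3857, 0.0483]
eef_rot: [180.0, 0.0, 84.3]
contact_force: [0.3, -0.7, -0.5]
width: 0.998
grip_force: 0.0
time: 28.83
ee_pos: [0.493, -0.3848, 0.226]
eef_rot: [-179.8, -0.1, 84.3]
contact_force: [0.2, 0.4, 0.1]
width: 1.003
grip_force: 0.0
s18 dark p(mm): [123 124 125 126 127 128 129 130 131 132 133 134] 47.0
up (18.25, 12.0, 0.981) down (10.0, 12.0, 0.999) now (18.25, 12.0, 0.981) tilt 0.09
194.34640522875816 282.47712418300654 20 16 [195.72456475 275.17571809] [-0.03234356 -0.49669075 -0.02675444]
```

```bash
python3 -c "
from h import *
print(arm.close_job())"
```

```text
the job is handed in; nothing more can be done
None
```

The tin is over weight: the beam came level and stayed there with the poise at about 0.125, well to the weight-plate side of the red mark, so the tin now stands in the blue tray and I handed the job in at about 29 s (no verdict shown).

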